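# Bin the worn hub nut and ease the sprung lid shut

## Robot

A 7-joint arm with a two-finger parallel gripper is mounted at the origin on the work surface. World frame = base frame: x ahead of the robot, y to its left, z up, the work surface at z = 0. Lengths are in m, angles in rad, forces in N, time in s.
With the tool pointing down it reaches from about 0.4 to 0.85 m from the base axis. Payload 10.4 kg.
Tool frame: the origin (TCP) lies midway between the tips of the shut fingers; the grasp point (between the pads) lies 19 mm behind it; z points along the fingers, y is the line along which they close (so a half turn about z gives the same grasp; the last joint's range is limited). The gripper opens to 87 mm and grips with 3 to 60 N. Pads are 19 mm wide; open, the fingers measure 117 mm over their backs; the gripper's body (75 mm by 190 mm) begins 51 mm behind the grasp point.
Start: joints at [-1.177, 0.332, -0.065, 1.46, 0.022, 1.35, -0.088], TCP at [0.253, 0.572, 0.223] pointing down, gripper open.
Joint ranges: [-2.6, 2.6], [-0.5, 2.12], [-1.47, 1.34], [0.16, 2.42], [-1.27, 4.41], [0.06, 2.06], [-2.6, 2.6]. Speed limits (rad/s): [2.22, 2.22, 2.79, 2.79, 3.14, 3.14, 3.14].

## Interface

Orientations are given as a unit quaternion [x, y, z, w].
In Python, from bench import r gives the robot as it stands.
- The arm moves only by the tool carry_out, never from a script. Its argument "steps" is a list that holds one entry, the list of rows, each a list of 6 numbers: the shift along the tool's x, y, z in cm, then the turn, a rotation vector about the tool's x, y, z in rad. In form: [[[dx, dy, dz, wx, wy, wz], ...]]. A call has 1 to 20 rows; each row is the pose to reach, as a shift and turn from the pose commanded when the call began, along the tool's axes at that moment; what a row does not reach only later rows make up. A row lasts 1/12 s, in which the tool goes at most 41.7 mm and 7.16 degrees, less where a joint would pass 70% of its speed; a pose out of reach is approached as far as the arm can. A call with a gripper value outside its range is refused whole. "hand" is the closure, from -1 (fully open) to 1 (shut), set as the call begins (left out, the last holds). The fingers move at their own pace and stop on an object; "squeeze" is the grip in N (left out, the last holds). Time passes only in rows, so rows that repeat a pose let the fingers close. It gives the time, the measured TCP pose, the force, the opening and the grip force at its end, in the units of the state.
- r.read_state(): the state, without advancing time (a new reading comes with each control period).
- r.camera(name): name is "scene" or "top" or "wrist"; returns the picture (400x640x3 uint8, red, green, blue); there is no depth.
- r.camera_params(name): a dict with "fx", "fy", "cx", "cy" (pixels), "view" (4x4, takes a point from world to camera coordinates). Camera axes: x right, y up, looking along -z (the intrinsics and any distortion apply to the point x, -y, -z); pixel columns grow to the right and rows downward; lengths in m; the calibration is good to about 2 mm. A picture is of the moment at which its call begins: read the wrist's pose just before it. camera_params takes no time and is no camera call; for the wrist camera it gives the pose at the moment of the call.
- r.close_job(): hands the job in; it is judged then, once.
The state is a dict: "time": time; "joint_positions": joint angles; "joint_vel": joint speeds; "joint_torque": joint torques, N m; "ee_pos": TCP position; "eef_rot": TCP orientation; "ft_force": force on the tool from outside, world axes, zero at the start; "torque": the same for the moment, N m; "width": finger opening in m; "grip_force": force on a finger pad.
Only numpy, scipy, OpenCV 4.12 (cv2) and the standard library are available. Lean on these libraries where they do the work, as an engineer would, in place of code of your own. Each camera call takes 0.05 s, during which the arm holds its last target. There are 200 camera calls.

## Task

Put the worn flanged hub nut into the open scrap box. Then take the lid by its handle and ease it down against its spring until it is fully shut: do not let it drop or slam at any point, not even for the last bit. Leave the socket, spray can, spanner and screwdriver where they are.

Things in the scene. Friction and masses are not known exactly. Their poses are not given: they have to be found in the camera images.
- scrapbox: White painted sheet-steel scrap box, bolted to the bench, open on top: 200 (its x) x 150 (its y) x 110 mm high, walls 4 mm. Origin: centre of its underside, axes z up. Its lid is hinged along its +y rim and stands open there, leaning away from the box, at the start; the lid's free edge comes down on the -y rim.
- lid_hinge (a point): Middle of the lid's hinge line: on the box's +y rim (75 mm from the box centre along its y), 111.5 mm above the bench. The hinge line is parallel to the box's x.
- lid_handle (a point): Middle of the lid's handle bar: round steel, 10 mm thick, parallel to the hinge line and 197 mm from it (moves on that arc), in the lid's plane. Crossbar of a U-shaped bail 90 mm wide on the lid's free edge, with a 42 mm gap between edge and bar. Lid shut: bar 111.5 mm above the bench, 122 mm from the box centre on its -y side, outside the box.
- lid (a joint): Lid angle in rad: 0 fully shut (level), 2.35 fully open (stop; leaning back past upright). Steel sheet 200 x 150 x 3 mm, about 0.75 kg with handle. A hinge spring pulls it shut with 0.24 to 0.33 N m. Fully open, its weight just holds it back; drawn forward past about 2.1 it falls shut by itself, fast, undamped. Near shut, holding it takes about 5 N up at the handle.
- nut: Worn flanged hub nut of bare steel, about 0.35 kg, standing on its flange: round flange 62 mm across and 5 mm thick below, hexagon 46 mm across flats above, 40 mm high overall. Origin: centre of its underside, z up; one pair of flats faces its +x and -x, the others are turned by 60 degrees. It starts on the bench to the right of the box.
- socket: Dark steel impact socket standing upright: round, 52 mm across, narrowing to 36 mm above, 80 mm high. Origin: centre of its underside. Leave alone.
- spraycan: Spray can, 60 mm across, 190 mm high, upright. Origin: centre of its underside. Leave alone.
- spanner: Open-ended spanner 200 mm long, lying flat on the bench. Leave alone.
- screwdriver: Screwdriver 200 mm long with a yellow handle, lying on the bench. Leave alone.
Not all that is in view belongs to the job. Of the things shaped like the nut, the steel one is meant.

How it is judged:
On the way, in this order (a step that is already met when the one before it is completed fails the run):
1. the nut lies released in the scrap box while the lid is still open (x of nut in the frame of scrapbox between -0.1 and 0.1 m and y of nut in the frame of scrapbox between -0.075 and 0.075 m and z of nut in the frame of scrapbox below 0.075 m and value of joint lid above 1.5 rad and contact force between nut and the fingers below 0.1 N), for 0.2 s.
2. the lid is fully shut (value of joint lid below 0.04 rad), for 0.2 s.
At the end, for the whole second after the job is handed in: The nut rests inside the scrap box (its origin within the box's walls and less than 75 mm above the box's underside) and the lid is fully shut (under 0.04 rad), let go (x of nut in the frame of scrapbox between -0.1 and 0.1 m and y of nut in the frame of scrapbox between -0.075 and 0.075 m and z of nut in the frame of scrapbox below 0.075 m and value of joint lid below 0.04 rad and linear speed of nut below 0.02 m/s); the robot touches nothing.
It fails at once if the lid drops or slams: it closes faster than 3 rad/s (about 0.6 m/s at the handle) at any moment (velocity of joint lid below -3 rad/s).
It fails at once if the socket is moved by more than 30 mm (distance of socket from where it was at the start of the episode above 0.03 m).
It fails at once if the spray can is moved by more than 30 mm (distance of spraycan from where it was at the start of the episode above 0.03 m).
It fails at once if the spanner is moved by more than 30 mm (distance of spanner from where it was at the start of the episode above 0.03 m).
It fails at once if the screwdriver is moved by more than 30 mm (distance of screwdriver from where it was at the start of the episode above 0.03 m).
It also fails if it takes over 72 s, if anything falls off the work surface, if the arm or the gripper's body presses on something with over 40 N, if the wrist force passes 120 N, or if a joint passes its speed limit or range.

## Working session

There is one attempt and no reset: what is moved stays moved. The work goes in short steps, Python scripts to look and compute and a tool call to move; the robot and the scene stay as the last step left them, time stands still between calls to the robot, and variables do not carry over. Pictures are saved under pics/ and viewed, at most 10 in all, crops included, and the job is handed in when it is done.

Besides the shell and the picture viewer there is one more tool, called after ">>>" by a JSON object that holds its "method" and its "body", one argument or row to a line. carry_out: Moves the arm, as the interface text tells. Its arguments: {"type":"object","properties":{"steps":{"type":"array","items":{"type":"array","items":{"type":"array","items":{"type":"number"}}}},"hand":{"type":"number"},"squeeze":{"type":"number"}},"required":["steps"]}

```bash
ls; mkdir -p pics
python3 - <<'E'
from bench import r
import cv2,json
print(r.read_state())
for n in("scene","top"):
    cv2.imwrite(f"pics/{n}0.png",r.camera(n)[:,:,::-1]); p=r.camera_params(n); print(n,p)
E
```

```text
pics
{'time': 0.0, 'joint_positions': array([-1.17656654,  0.33287222, -0.06468213,  1.4609442 ,  0.02159743,
        1.34990802, -0.08851048]), 'joint_vel': array([-2.80254674e-04,  2.07219719e-05, -3.50701268e-05, -1.54787100e-03,
       -9.57172045e-04, -4.70327127e-04,  4.82909797e-04]), 'joint_torque': array([-8.58189396e-04, -6.23242593e+01,  2.43100565e-02, -3.89922094e+01,
       -6.14813925e-02,  3.93814780e-02,  9.65208073e-05]), 'ee_pos': array([0.25289588, 0.57112034, 0.22175231]), 'eef_rot': array([ 2.06912675e-01,  9.78359151e-01, -7.09172053e-04, -1.13905695e-04]), 'ft_force': array([-0.06753263, -0.53565013,  0.64905284]), 'torque': array([-0.0234862 , -0.02410083,  0.0421788 ]), 'grip_force': 0.0, 'width': 0.0872073784889447}
scene {'fx': 423.43240149615116, 'fy': 423.43240149615116, 'cx': 319.11610304561026, 'cy': 198.3390947314905, 'view': array([[-0.40440238,  0.91455672, -0.00668695,  0.37200847],
       [-0.69281018, -0.30156016,  0.65503857,  0.2631912 ],
       [ 0.59705341,  0.26953194,  0.75556585, -1.35392562],
       [ 0.        ,  0.        ,  0.        ,  1.        ]])}
top {'fx': 502.3540426912573, 'fy': 502.3540426912573, 'cx': 328.44252530717796, 'cy': 196.00137327145524, 'view': array([[-0.00180104, -0.99994347, -0.01047955, -0.14782328],
       [ 0.98750818, -0.00342958,  0.1575304 , -0.55897419],
       [-0.15755743, -0.01006492,  0.98745853, -1.13709798],
       [ 0.        ,  0.        ,  0.        ,  1.        ]])}
```

View pics/scene0.png

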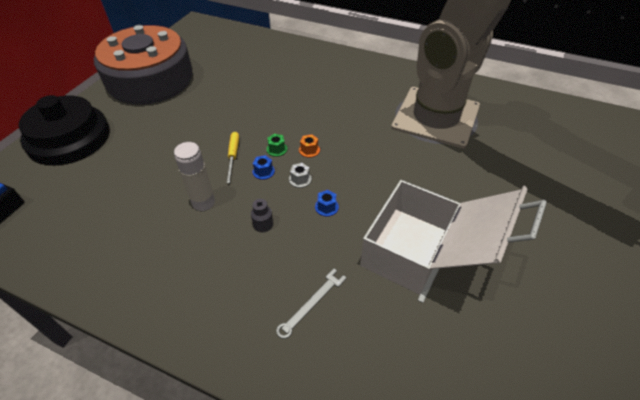

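View pics/top0.png

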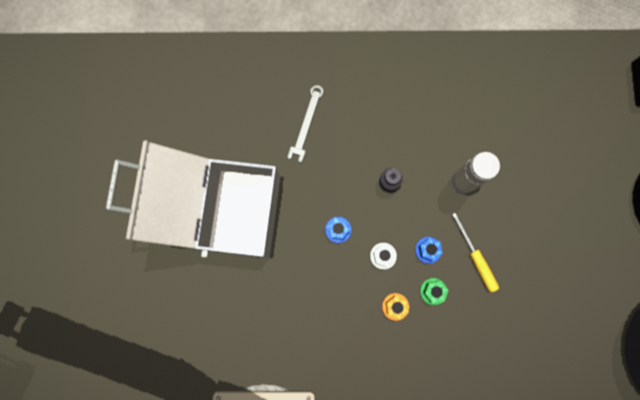

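The steel nut is at top (383,256), scene (300,175). The box rim corners are at about (211,162), (274,166), (265,256) and (198,250) in top. Next I'll enlarge the box and the nut.

```bash
cat > h.py <<'E'
import numpy as np, cv2
from bench import r
from scipy.spatial.transform import Rotation as R
def ray(P,u,v,z):
    V=P["view"]; d=V[:3,:3].T@np.array([(u-P["cx"])/P["fx"],-(v-P["cy"])/P["fy"],-1]); o=-V[:3,:3].T@V[:3,3]
    return o+d*(z-o[2])/d[2]
def proj(P,X):
    c=np.atleast_2d(X)@P["view"][:3,:3].T+P["view"][:3,3]
    return np.c_[P["cx"]+P["fx"]*c[:,0]/-c[:,2],P["cy"]-P["fy"]*c[:,1]/-c[:,2]]
def totool(target):  # world point -> shift in tool axes, cm
    s=r.read_state(); return 100*R.from_quat(s["eef_rot"]).inv().apply(target-s["ee_pos"])
E
python3 - <<'E'
from h import *
a=cv2.imread("pics/top0.png"); c=cv2.resize(a[130:270,100:290],None,fx=4,fy=4,interpolation=cv2.INTER_CUBIC)
n=cv2.resize(a[225:290,345:425],None,fx=5,fy=5,interpolation=cv2.INTER_CUBIC)
cv2.imwrite("pics/boxc.png",c)
P=r.camera_params("top")
for q in[(211,162),(274,166),(265,256),(198,250)]: print(ray(P,*q,.11).round(3))
print("nut",ray(P,383,256,.02),ray(r.camera_params("scene"),300,175,.02))
E
```

```text
[0.626 0.114 0.11 ]
[ 0.616 -0.028  0.11 ]
[ 0.416 -0.012  0.11 ]
[0.43  0.135 0.11 ]
nut [ 0.41910475 -0.27702012  0.02      ] [ 0.42644077 -0.27523421  0.02      ]
```

View pics/boxc.png

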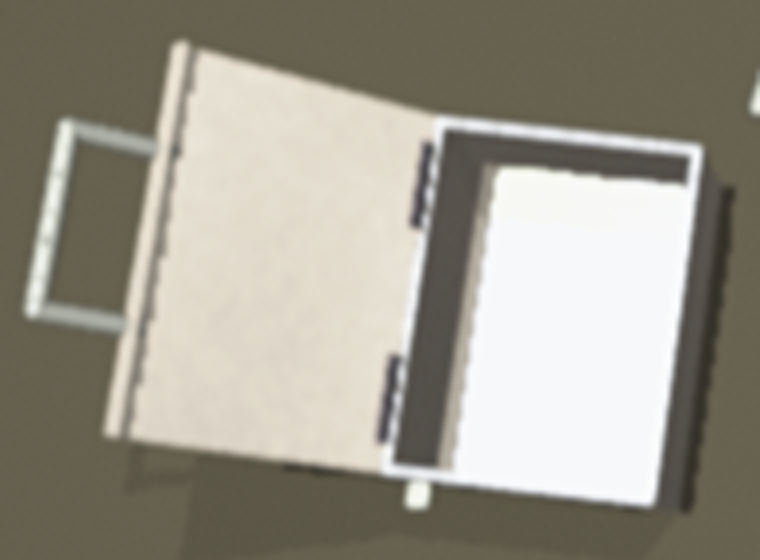

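The rim's outer corners in the crop are (436,118), (702,147), (657,505) and (388,472). The middle of the handle bar is about (50,218). I'll fit the box pose to these.

Run:
```python
from h import *
from scipy.optimize import least_squares
P=r.camera_params("top")
c=lambda q:np.array(q)/4+[100,130]
px=c([(436,118),(702,147),(657,505),(388,472),(50,218)])
def pts(p):
    x,y,a,l=p; ca,sa=np.cos(a),np.sin(a)
    L=np.array([[.1,.075,.11],[.1,-.075,.11],[-.1,-.075,.11],[-.1,.075,.11],[0,.075-.197*np.cos(l),.1115+.197*np.sin(l)]])
    return np.c_[x+L[:,0]*ca-L[:,1]*sa,y+L[:,0]*sa+L[:,1]*ca,L[:,2]]
f=least_squares(lambda p:(proj(P,pts(p))-px).ravel(),[.52,.05,0,2.35])
print(f.x,f.fun.round(1)); print(pts(f.x)[4])
# nut: blob in both
for n,box in(("top",(225,290,345,425)),("scene",(155,195,280,318))):
    a=cv2.imread(f"pics/{n}0.png"); h=cv2.cvtColor(a,cv2.COLOR_BGR2HSV)
    m=((h[:,:,1]<60)&(h[:,:,2]>110)).astype(np.uint8); M=np.zeros_like(m); b=box; M[b[0]:b[1],b[2]:b[3]]=m[b[0]:b[1],b[2]:b[3]]
    cs=max(cv2.findContours(M,0,2)[0],key=cv2.contourArea); (u,v),_,_=e=cv2.fitEllipse(cs); print(n,e,ray(r.camera_params(n),u,v,.01))
print(totool(np.array([.42,-.277,.15])),R.from_quat(r.read_state()["eef_rot"]).as_matrix().round(3))
```

```text
[ 0.52444756  0.05367024 -0.11367876  2.38975378] [ 0.7 -0.1  0.3 -0.3 -0.2 -0.4 -0.9  0.1  0.1  0.6]
[0.54927778 0.27115291 0.24604767]
top ((383.0997314453125, 255.4373016357422), (27.38316535949707, 28.41431999206543), 156.84854125976562) [ 0.42082084 -0.27825531  0.01      ]
scene ((299.3472900390625, 168.9915008544922), (13.283407211303711, 18.58458709716797), 84.5883560180664) [ 0.39744463 -0.29157573  0.01      ]
[-49.61524071 -70.78141295   7.27741773] [[-0.914  0.405 -0.   ]
 [ 0.405  0.914 -0.001]
 [-0.    -0.001 -1.   ]]
```

>>> {"method": "carry_out", "body": {
  "steps": [
    [[0, 0, -19, 0, 0, 0], [0, 0, -19, 0, 0, 0], [0, 0, -19, 0, 0, 0], [0, 0, -19, 0, 0, 0], [0, 0, -19, 0, 0, 0], [-24.9, -7.7, -19, 0, 0, 0.5], [-24.9, -7.7, -19, 0, 0, 0.5], [-24.9, -7.7, -19, 0, 0, 0.5], [-24.9, -7.7, -19, 0, 0, 0.5], [-24.9, -7.7, -19, 0, 0, 0.5], [-24.9, -7.7, -19, 0, 0, 0.5], [-24.9, -7.7, -19, 0, 0, 0.5], [-49.2, -35.2, -19, 0, 0, 1.2], [-49.2, -35.2, -19, 0, 0, 1.2], [-49.2, -35.2, -19, 0, 0, 1.2], [-49.2, -35.2, -19, 0, 0, 1.2], [-49.2, -35.2, -19, 0, 0, 1.2], [-49.2, -35.2, -19, 0, 0, 1.2], [-49.2, -35.2, -19, 0, 0, 1.2], [-49.2, -35.2, -19, 0, 0, 1.2]]
  ],
  "hand": -1
}}

```text
time: 1.77
ee_pos: [0.5502, 0.0807, 0.4125]
eef_rot: [0.723, 0.691, 0.0, -0.0]
ft_force: [1.5, 0.7, -0.5]
width: 0.0867
grip_force: 0.0
```

Run:
```python
from h import *
s=r.read_state(); print(s["ee_pos"],R.from_quat(s["eef_rot"]).as_matrix().round(3)); print(totool(np.array([.40,-.27,.22])),s["joint_positions"])
```

```text
[0.5502303  0.08067816 0.41245004] [[ 0.046  0.999 -0.   ]
 [ 0.999 -0.046  0.   ]
 [ 0.    -0.    -1.   ]]
[-35.72958806 -13.38149235  19.23916702] [-0.58845315  0.14937802  0.42434105  1.30927147 -0.06208575  1.69594508
 -0.22229523]
```

>>> {"method": "carry_out", "body": {
  "steps": [
    [[-32.5, -14.5, 0, 0, 0, 0.5], [-32.5, -14.5, 0, 0, 0, 0.5], [-32.5, -14.5, 0, 0, 0, 0.5], [-32.5, -14.5, 0, 0, 0, 0.5], [-32.5, -14.5, 0, 0, 0, 0.5], [-32.5, -14.5, 0, 0, 0, 0.5], [-32.5, -14.5, 19, 0, 0, 0.5], [-32.5, -14.5, 19, 0, 0, 0.5], [-32.5, -14.5, 19, 0, 0, 0.5], [-32.5, -14.5, 19, 0, 0, 0.5], [-32.5, -14.5, 19, 0, 0, 0.5], [-32.5, -14.5, 19, 0, 0, 0.5], [-32.5, -14.5, 19, 0, 0, 0.5], [-32.5, -14.5, 19, 0, 0, 0.5], [-32.5, -14.5, 19, 0, 0, 0.5]]
  ]
}}

```text
time: 3.02
ee_pos: [0.392, -0.2347, 0.2243]
eef_rot: [0.871, 0.491, 0.001, 0.001]
ft_force: [0.4, -0.2, 0.3]
width: 0.0873
grip_force: 0.0
```

Run:
```python
from h import *
s=r.read_state(); P=r.camera_params("wrist"); im=r.camera("wrist"); cv2.imwrite("pics/w1.png",im[:,:,::-1])
np.save("w1.npy",P,allow_pickle=True); print(s["ee_pos"],R.from_quat(s["eef_rot"]).as_matrix().round(3),proj(P,[.4205,-.277,.02]),s["joint_positions"])
```

```text
[ 0.39204988 -0.23474156  0.22427725] [[ 0.518  0.855  0.002]
 [ 0.855 -0.518 -0.001]
 [ 0.001  0.002 -1.   ]] [[353.77067126 186.3435327 ]] [-0.34282124 -0.1105662   0.74552446  1.91329425  0.07716034  1.30813878
 -0.16467804]
```

View pics/w1.png

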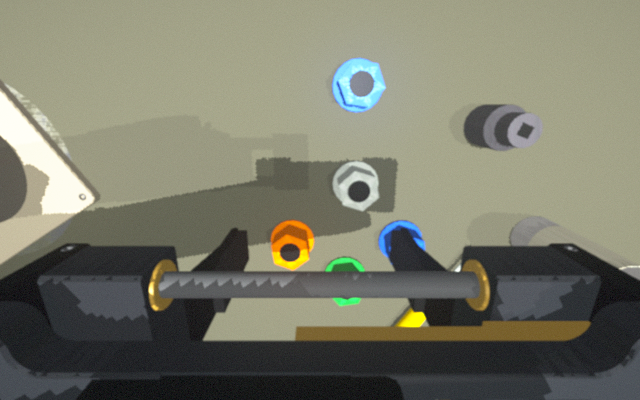

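The steel nut is at (356,187), between the orange, green and two blue ones. I'll rectify the view to the plane of its top to read the hex angle.

Run:
```python
from h import *
P=np.load("w1.npy",allow_pickle=True).item(); im=cv2.imread("pics/w1.png")
out=[]
for z in(.04,.005):
    W=np.float32([[.375,-.235,z],[.465,-.235,z],[.465,-.325,z],[.375,-.325,z]])  # px: u=x, v=-y ; 5px/mm
    H=cv2.getPerspectiveTransform(proj(P,W).astype(np.float32),np.float32([[0,0],[400,0],[400,400],[0,400]]))
    out.append(cv2.warpPerspective(im,H,(400,400),flags=cv2.INTER_CUBIC))
cv2.imwrite("pics/rect.png",np.hstack(out))
```

```text
(no output)
```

View pics/rect.png

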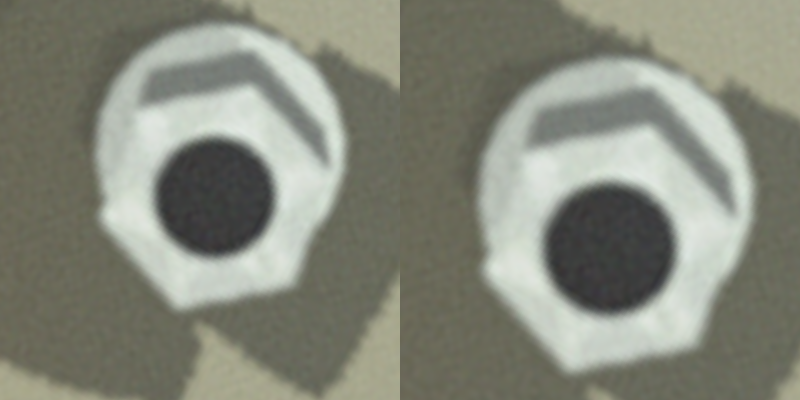

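>>> {"method": "carry_out", "body": {
  "steps": [
    [[-2.1, 5.0, 0, 0, 0, -0.225], [-2.1, 5.0, 0, 0, 0, -0.225], [-2.1, 5.0, 6, 0, 0, -0.225], [-2.1, 5.0, 10, 0, 0, -0.225], [-2.1, 5.0, 13, 0, 0, -0.225], [-2.1, 5.0, 15, 0, 0, -0.225], [-2.1, 5.0, 15, 0, 0, -0.225], [-2.1, 5.0, 15, 0, 0, -0.225], [-2.1, 5.0, 15, 0, 0, -0.225], [-2.1, 5.0, 15, 0, 0, -0.225]]
  ],
  "squeeze": 30
}}

```text
time: 3.9
ee_pos: [0.4241, -0.2798, 0.0749]
eef_rot: [0.811, 0.585, 0.001, 0.001]
ft_force: [0.1, -0.1, 1.5]
width: 0.0867
grip_force: 0.0
```

Run:
```python
from h import *
s=r.read_state(); print(s["ee_pos"],s["joint_positions"],R.from_quat(s["eef_rot"]).as_matrix().round(3),totool(np.array([.4237,-.2789,.010])))
```

```text
[ 0.42413148 -0.2798008   0.07489563] [-0.22873376  0.27440033  0.82137698  1.97307861 -0.24146776  0.98893334
  0.38711129] [[ 0.315  0.949  0.004]
 [ 0.949 -0.315 -0.001]
 [ 0.     0.004 -1.   ]] [ 0.06882026 -0.0945052   6.4892785 ]
```

>>> {"method": "carry_out", "body": {
  "steps": [
    [[0.1, -0.1, 2, 0, 0, 0], [0.1, -0.1, 4, 0, 0, 0], [0.1, -0.1, 5.5, 0, 0, 0], [0.1, -0.1, 6.3, 0, 0, 0], [0.1, -0.1, 6.4, 0, 0, 0], [0.1, -0.1, 6.4, 0, 0, 0]]
  ]
}}

```text
time: 4.4
ee_pos: [0.4223, -0.2784, 0.0095]
eef_rot: [0.811, 0.585, 0.0, 0.0]
ft_force: [-0.9, -0.1, 0.2]
width: 0.0867
grip_force: 0.0
```

>>> {"method": "carry_out", "body": {
  "steps": [
    [[0, 0, 0, 0, 0, 0], [0, 0, 0, 0, 0, 0], [0, 0, 0, 0, 0, 0], [0, 0, 0, 0, 0, 0], [0, 0, 0, 0, 0, 0], [0, 0, 0, 0, 0, 0], [0, 0, 0, 0, 0, 0], [0, 0, 0, 0, 0, 0]]
  ],
  "hand": 1,
  "squeeze": 30
}}

```text
time: 5.07
ee_pos: [0.4218, -0.2781, 0.0086]
eef_rot: [0.811, 0.585, 0.0, 0.0]
ft_force: [0.8, 0.4, 0.4]
width: 0.0459
grip_force: 30.0
```

>>> {"method": "carry_out", "body": {
  "steps": [
    [[0, 0, -2, 0, 0, 0], [0, 0, -6, 0, 0, 0], [0, 0, -10, 0, 0, 0], [0, 0, -14, 0, 0, 0], [0, 0, -18, 0, 0, 0], [3, 0, -20, 0, 0, -0.05], [7, 0, -20, 0, 0, -0.1], [11, 0, -20, 0, 0, -0.15], [15, 0, -20, 0, 0, -0.2], [19, 0, -20, 0, 0, -0.2], [23, 0, -20, 0, 0, -0.2], [27, 0, -20, 0, 0, -0.2], [30, -0.2, -20, 0, 0, -0.2], [32, -0.4, -20, 0, 0, -0.2], [33.2, -0.4, -20, 0, 0, -0.2], [33.2, -0.4, -20, 0, 0, -0.2], [33.2, -0.4, -20, 0, 0, -0.2], [33.2, -0.4, -20, 0, 0, -0.2]]
  ]
}}

```text
time: 6.57
ee_pos: [0.5223, 0.0362, 0.2084]
eef_rot: [0.749, 0.662, -0.0, 0.0]
ft_force: [-0.5, -0.4, -3.0]
width: 0.0456
grip_force: 30.0
```

Run:
```python
from h import *
s=r.read_state(); print(s["ee_pos"],s["width"],s["joint_positions"],R.from_quat(s["eef_rot"]).as_matrix().round(3),totool(np.array([.5228,.0388,.055])))
```

```text
[0.52231535 0.03621027 0.20840392] 0.045583690369152136 [-0.69010562  0.11556324  0.57952722  1.77501301 -0.06558083  1.2708453
 -0.2175848 ] [[ 0.123  0.992 -0.   ]
 [ 0.992 -0.123 -0.001]
 [-0.001 -0.    -1.   ]] [ 0.27272262  0.02144564 15.34021567]
```

>>> {"method": "carry_out", "body": {
  "steps": [
    [[0.2, 0, 3, 0, 0, 0], [0.2, 0, 6, 0, 0, 0], [0.2, 0, 9, 0, 0, 0], [0.2, 0, 11.5, 0, 0, 0], [0.2, 0, 13.5, 0, 0, 0], [0.2, 0, 15, 0, 0, 0], [0.2, 0, 15.4, 0, 0, 0], [0.2, 0, 15.4, 0, 0, 0], [0.2, 0, 15.4, 0, 0, 0]]
  ]
}}

```text
time: 7.32
ee_pos: [0.5233, 0.0393, 0.0554]
eef_rot: [0.749, 0.663, 0.0, 0.0]
ft_force: [0.0, 0.5, -2.3]
width: 0.0459
grip_force: 30.0
```

>>> {"method": "carry_out", "body": {
  "steps": [
    [[0, 0, 0, 0, 0, 0], [0, 0, 0, 0, 0, 0], [0, 0, 0, 0, 0, 0], [0, 0, 0, 0, 0, 0], [0, 0, 0, 0, 0, 0], [0, 0, 0, 0, 0, 0]]
  ],
  "hand": -1
}}

```text
time: 7.82
ee_pos: [0.523, 0.0403, 0.0548]
eef_rot: [0.749, 0.663, 0.0, 0.0]
ft_force: [0.3, -0.5, -0.2]
width: 0.0776
grip_force: 0.0
```

>>> {"method": "carry_out", "body": {
  "steps": [
    [[0, 0, -4, 0, 0, 0], [0, 0, -8, 0, 0, 0], [0, 0, -12, 0, 0, 0], [0, 0, -16, 0, 0, 0], [0, 0, -20, 0, 0, -0.1], [0, 0, -24, 0, 0, -0.2], [0, 0, -28, 0, 0, -0.3], [2, 0, -30, 0, 0, -0.4], [4, 0, -30, 0, 0, -0.5], [6, 0, -30, 0, 0, -0.6], [8, 0, -30, 0, 0, -0.7], [10, 0, -30, 0, 0, -0.8], [12, 0, -30, 0, 0, -0.9], [14, 0, -30, 0, 0, -1.0], [16, 0, -30, 0, 0, -1.1], [18, 0, -30, 0, 0, -1.2], [20, 0, -30, 0, 0, -1.3], [22, -0.2, -30, 0, 0, -1.4], [23.2, -0.3, -30, 0, 0, -1.5], [23.2, -0.3, -30, 0, 0, -1.58]]
  ]
}}

```text
time: 9.48
ee_pos: [0.5469, 0.2744, 0.3536]
eef_rot: [0.051, 0.999, 0.0, -0.001]
ft_force: [-0.7, 0.2, 0.6]
width: 0.0866
grip_force: 0.0
```

Run:
```python
from h import *
s=r.read_state(); P=r.camera_params("wrist"); w=r.camera("wrist"); t=r.camera("top"); c=r.camera("scene")
cv2.imwrite("pics/w2.png",w[:,:,::-1]); np.save("w2.npy",P,allow_pickle=True)
cv2.imwrite("pics/m2.png",np.vstack([np.hstack([w,np.zeros((400,0,3),np.uint8)])[:,:,::-1],cv2.resize(np.hstack([t,c]),(640,200))[:,:,::-1]]))
print(s["ee_pos"],s["joint_positions"],R.from_quat(s["eef_rot"]).as_matrix().round(3),totool(np.array([.5493,.2712,.29])),proj(P,[[.549,.271,.246],[.549-.045,.271+.005,.246],[.549+.045,.271-.005,.246]]))
```

```text
[0.54694218 0.27438109 0.35360087] [-0.80517536  0.27575259  0.34833447  1.2832869  -0.09400491  1.59942457
  0.99689461] [[-0.995  0.102 -0.001]
 [ 0.102  0.995  0.   ]
 [ 0.001  0.    -1.   ]] [-0.13083473  0.07541181  6.44135443] [[316.26603463 195.0399332 ]
 [316.50480435 147.98001066]
 [316.04899385 237.81722401]]
```

View pics/m2.png

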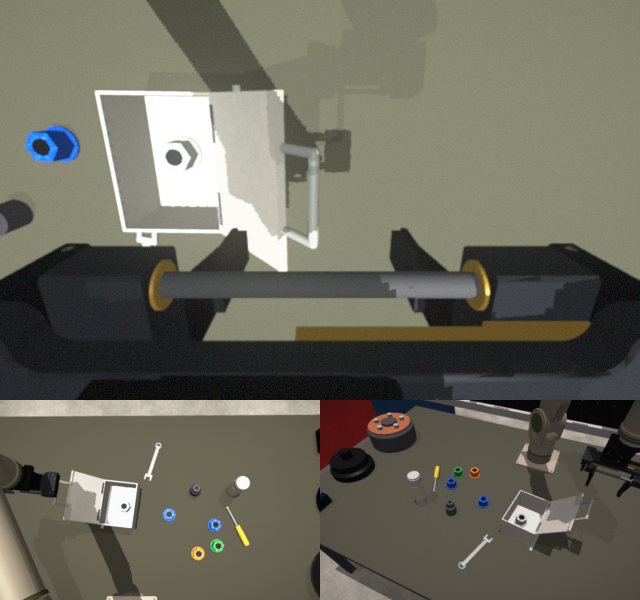

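>>> {"method": "carry_out", "body": {
  "steps": [
    [[-0.3, -0.6, 2, 0, 0, 0.01], [-0.3, -0.6, 4, 0, 0, 0.01], [-0.3, -0.6, 6, 0, 0, 0.01], [-0.3, -0.6, 8, 0, 0, 0.01], [-0.3, -0.6, 9.5, 0, 0, 0.01], [-0.3, -0.6, 11, 0, 0, 0.01], [-0.3, -0.6, 12, 0, 0, 0.01], [-0.3, -0.6, 12.2, 0, 0, 0.01], [-0.3, -0.6, 12.2, 0, 0, 0.01], [-0.3, -0.6, 12.2, 0, 0, 0.01]]
  ]
}}

```text
time: 10.47
ee_pos: [0.5506, 0.2645, 0.2335]
eef_rot: [0.061, 0.998, 0.0, 0.0]
ft_force: [-0.3, 0.1, -0.0]
width: 0.087
grip_force: 0.0
```

Run:
```python
from h import *
s=r.read_state(); w=r.camera("scene"); print(s["ee_pos"],s["ft_force"])
cv2.imwrite("pics/s3.png",cv2.resize(w[130:330,440:640,::-1],None,fx=3,fy=3,interpolation=cv2.INTER_CUBIC))
```

```text
[0.55056508 0.26450315 0.23351542] [-0.30177402  0.07168847 -0.02498684]
```

View pics/s3.png

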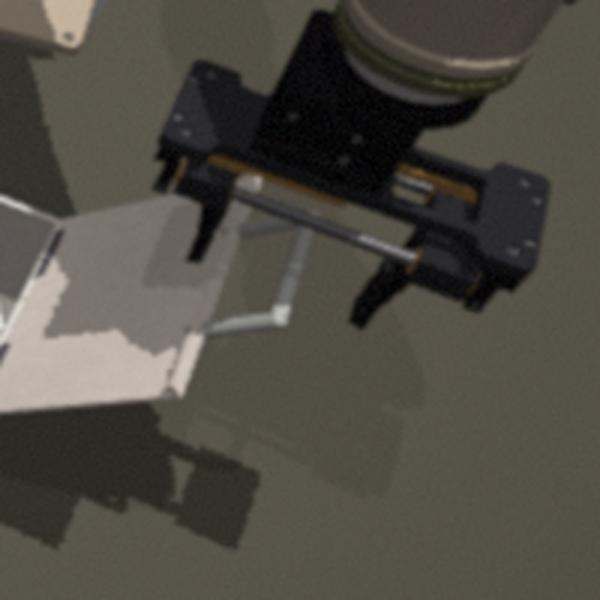

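The bar lies between the open fingers, which are clear of the lid. Closing now.

>>> {"method": "carry_out", "body": {
  "steps": [
    [[0, 0.3, 0, 0, 0, 0], [0, 0.3, 0, 0, 0, 0], [0, 0.3, 0, 0, 0, 0], [0, 0.3, 0, 0, 0, 0], [0, 0.3, 0, 0, 0, 0], [0, 0.3, 0, 0, 0, 0], [0, 0.3, 0, 0, 0, 0], [0, 0.3, 0, 0, 0, 0], [0, 0.3, 0, 0, 0, 0], [0, 0.3, 0, 0, 0, 0], [0, 0.3, 0, 0, 0, 0], [0, 0.3, 0, 0, 0, 0]]
  ],
  "hand": 1,
  "squeeze": 25
}}

```text
time: 11.52
ee_pos: [0.5505, 0.2675, 0.2326]
eef_rot: [0.061, 0.998, 0.0, 0.0]
ft_force: [-0.2, -0.9, -0.4]
width: 0.0149
grip_force: 0.0
```

Run:
```python
from h import *
s=r.read_state(); p=s["ee_pos"]; print(p,s["ft_force"],s["width"],s["grip_force"],s["joint_positions"])
a=-.1137; h=np.array([.52445-.075*np.sin(a),.05367+.075*np.cos(a),.1115]); yb=np.array([-np.sin(a),np.cos(a),0])
y0=yb@(p-h); 
T=R.from_quat(s["eef_rot"]).as_matrix(); print(T.round(3))
# bar height unknown within the pads: from y0 on the arc
l=np.arccos(-y0/.197); print("y0",y0,"lid",l,"bar z from y",.1115+.197*np.sin(l),"bar z if grasp point",p[2]+.019)
```

```text
[0.55053543 0.2675357  0.23257272] [-0.24996404 -0.94932619 -0.36258326] 0.014871475883970526 0.0 [-0.79822828  0.30184164  0.34047635  1.50111013 -0.10181467  1.35602073
  0.99874302]
[[-0.993  0.121  0.   ]
 [ 0.121  0.993  0.   ]
 [-0.     0.    -1.   ]]
y0 0.14044431923100556 lid 2.3644431264562615 bar z from y 0.24964627463576206 bar z if grasp point 0.2515727202890551
```

>>> {"method": "carry_out", "body": {
  "steps": [
    [[0, 0, 0, 0, 0, 0], [0, 0, 0, 0, 0, 0], [0, 0, 0, 0, 0, 0], [0, 0, 0, 0, 0, 0], [0, 0, 0, 0, 0, 0], [0, 0, 0, 0, 0, 0]]
  ]
}}

```text
time: 12.02
ee_pos: [0.5506, 0.2678, 0.2327]
eef_rot: [0.061, 0.998, 0.0, 0.0]
ft_force: [-0.8, 2.3, 0.5]
width: 0.0092
grip_force: 24.9
```

```bash
cat > arc.py <<'E'
from h import *
import sys
# args: target lid angle list -> rows (tool cm) from present pose, bar held at grasp point offset g above TCP
s=r.read_state(); p=s["ee_pos"]; a=-.1137; h=np.array([.52445-.075*np.sin(a),.05367+.075*np.cos(a),.1115]); yb=np.array([-np.sin(a),np.cos(a),0])
l0=float(sys.argv[1]); A=np.linspace(l0,float(sys.argv[2]),21)[1:]
bar=lambda l:-.197*np.cos(l)*yb+np.array([0,0,.197*np.sin(l)])
T=R.from_quat(s["eef_rot"])
y0=yb@(p-h); print("pos",p.round(4),"ft",s["ft_force"].round(1),"w",round(s["width"],4),s["grip_force"],"lid from y",np.arccos(np.clip(-y0/.197,-1,1)).round(3),"from z",np.arcsin(np.clip((p[2]+.019-.1115)/.197,-1,1)).round(3),"j",s["joint_positions"].round(2))
print([[*(100*T.inv().apply(bar(l)-bar(l0))).round(2).tolist(),0,0,0] for l in A])
E
python3 arc.py 2.35 2.0
```

```text
pos [0.5506 0.2678 0.2327] ft [-0.8  2.3  0.5] w 0.0092 24.93311340920627 lid from y 2.367 from z 0.792 j [-0.8   0.3   0.34  1.5  -0.1   1.36  1.  ]
[[-0.0, -0.25, -0.24, 0, 0, 0], [-0.0, -0.5, -0.48, 0, 0, 0], [-0.01, -0.75, -0.71, 0, 0, 0], [-0.01, -1.01, -0.93, 0, 0, 0], [-0.01, -1.28, -1.16, 0, 0, 0], [-0.01, -1.54, -1.37, 0, 0, 0], [-0.01, -1.82, -1.59, 0, 0, 0], [-0.02, -2.09, -1.8, 0, 0, 0], [-0.02, -2.37, -2.0, 0, 0, 0], [-0.02, -2.65, -2.2, 0, 0, 0], [-0.02, -2.94, -2.39, 0, 0, 0], [-0.03, -3.22, -2.58, 0, 0, 0], [-0.03, -3.52, -2.76, 0, 0, 0], [-0.03, -3.81, -2.94, 0, 0, 0], [-0.03, -4.11, -3.11, 0, 0, 0], [-0.04, -4.41, -3.28, 0, 0, 0], [-0.04, -4.71, -3.44, 0, 0, 0], [-0.04, -5.02, -3.6, 0, 0, 0], [-0.04, -5.33, -3.75, 0, 0, 0], [-0.05, -5.64, -3.9, 0, 0, 0]]
```

>>> {"method": "carry_out", "body": {
  "steps": [
    [[0, -0.25, -0.24, 0, 0, 0], [0, -0.5, -0.48, 0, 0, 0], [0, -0.75, -0.71, 0, 0, 0], [0, -1.01, -0.93, 0, 0, 0], [0, -1.28, -1.16, 0, 0, 0], [0, -1.54, -1.37, 0, 0, 0], [0, -1.82, -1.59, 0, 0, 0], [0, -2.09, -1.8, 0, 0, 0], [0, -2.37, -2.0, 0, 0, 0], [0, -2.65, -2.2, 0, 0, 0], [0, -2.94, -2.39, 0, 0, 0], [0, -3.22, -2.58, 0, 0, 0], [0, -3.52, -2.76, 0, 0, 0], [0, -3.81, -2.94, 0, 0, 0], [0, -4.11, -3.11, 0, 0, 0], [0, -4.41, -3.28, 0, 0, 0], [0, -4.71, -3.44, 0, 0, 0], [0, -5.02, -3.6, 0, 0, 0], [0, -5.33, -3.75, 0, 0, 0], [0, -5.64, -3.9, 0, 0, 0]]
  ],
  "squeeze": 35
}}

```text
time: 13.68
ee_pos: [0.5437, 0.2108, 0.2715]
eef_rot: [0.061, 0.998, -0.0, -0.0]
ft_force: [2.1, 2.3, 2.8]
width: 0.0086
grip_force: 35.3
```

```bash
python3 arc.py 2.0 1.3
```

```text
pos [0.5437 0.2108 0.2715] ft [2.1 2.3 2.8] w 0.0086 35.278082974255085 lid from y 2.008 from z 1.14 j [-0.76  0.22  0.37  1.52 -0.08  1.42  1.06]
[[-0.01, -0.63, -0.28, 0, 0, 0], [-0.01, -1.27, -0.53, 0, 0, 0], [-0.02, -1.92, -0.76, 0, 0, 0], [-0.02, -2.58, -0.97, 0, 0, 0], [-0.03, -3.24, -1.15, 0, 0, 0], [-0.03, -3.91, -1.31, 0, 0, 0], [-0.04, -4.59, -1.45, 0, 0, 0], [-0.04, -5.27, -1.57, 0, 0, 0], [-0.05, -5.95, -1.66, 0, 0, 0], [-0.06, -6.64, -1.72, 0, 0, 0], [-0.06, -7.33, -1.76, 0, 0, 0], [-0.07, -8.02, -1.78, 0, 0, 0], [-0.07, -8.71, -1.78, 0, 0, 0], [-0.08, -9.4, -1.75, 0, 0, 0], [-0.09, -10.08, -1.69, 0, 0, 0], [-0.09, -10.77, -1.61, 0, 0, 0], [-0.1, -11.45, -1.51, 0, 0, 0], [-0.1, -12.13, -1.38, 0, 0, 0], [-0.11, -12.8, -1.24, 0, 0, 0], [-0.11, -13.47, -1.06, 0, 0, 0]]
```

>>> {"method": "carry_out", "body": {
  "steps": [
    [[0, -0.63, -0.28, 0, 0, 0], [0, -1.27, -0.53, 0, 0, 0], [0, -1.92, -0.76, 0, 0, 0], [0, -2.58, -0.97, 0, 0, 0], [0, -3.24, -1.15, 0, 0, 0], [0, -3.91, -1.31, 0, 0, 0], [0, -4.59, -1.45, 0, 0, 0], [0, -5.27, -1.57, 0, 0, 0], [0, -5.95, -1.66, 0, 0, 0], [0, -6.64, -1.72, 0, 0, 0], [-0.1, -7.33, -1.76, 0, 0, 0], [-0.1, -8.02, -1.78, 0, 0, 0], [-0.1, -8.71, -1.78, 0, 0, 0], [-0.1, -9.4, -1.75, 0, 0, 0], [-0.1, -10.08, -1.69, 0, 0, 0], [-0.1, -10.77, -1.61, 0, 0, 0], [-0.1, -11.45, -1.51, 0, 0, 0], [-0.1, -12.13, -1.38, 0, 0, 0], [-0.1, -12.8, -1.24, 0, 0, 0], [-0.1, -13.47, -1.06, 0, 0, 0]]
  ]
}}

```text
time: 15.35
ee_pos: [0.5278, 0.077, 0.2818]
eef_rot: [0.061, 0.998, -0.0, -0.0]
ft_force: [-5.2, -0.1, -0.5]
width: 0.0088
grip_force: 35.0
```

```bash
python3 arc.py 1.3 0.7
```

```text
pos [0.5278 0.077  0.2818] ft [-5.2 -0.1 -0.5] w 0.0088 34.991679528029636 lid from y 1.307 from z 1.291 j [-0.64  0.1   0.45  1.63 -0.04  1.42  1.26]
[[-0.0, -0.57, 0.17, 0, 0, 0], [-0.01, -1.13, 0.35, 0, 0, 0], [-0.01, -1.68, 0.55, 0, 0, 0], [-0.02, -2.23, 0.77, 0, 0, 0], [-0.02, -2.78, 1.0, 0, 0, 0], [-0.03, -3.31, 1.25, 0, 0, 0], [-0.03, -3.84, 1.52, 0, 0, 0], [-0.04, -4.36, 1.8, 0, 0, 0], [-0.04, -4.87, 2.09, 0, 0, 0], [-0.05, -5.37, 2.41, 0, 0, 0], [-0.05, -5.87, 2.73, 0, 0, 0], [-0.05, -6.35, 3.07, 0, 0, 0], [-0.06, -6.82, 3.43, 0, 0, 0], [-0.06, -7.28, 3.8, 0, 0, 0], [-0.07, -7.73, 4.18, 0, 0, 0], [-0.07, -8.17, 4.58, 0, 0, 0], [-0.07, -8.6, 4.99, 0, 0, 0], [-0.08, -9.01, 5.41, 0, 0, 0], [-0.08, -9.41, 5.85, 0, 0, 0], [-0.09, -9.8, 6.29, 0, 0, 0]]
```

>>> {"method": "carry_out", "body": {
  "steps": [
    [[0, -0.57, 0.17, 0, 0, 0], [0, -1.13, 0.35, 0, 0, 0], [0, -1.68, 0.55, 0, 0, 0], [0.1, -2.23, 0.77, 0, 0, 0], [0.1, -2.78, 1.0, 0, 0, 0], [0.1, -3.31, 1.25, 0, 0, 0], [0.1, -3.84, 1.52, 0, 0, 0], [0.1, -4.36, 1.8, 0, 0, 0], [0.1, -4.87, 2.09, 0, 0, 0], [0.1, -5.37, 2.41, 0, 0, 0], [0.1, -5.87, 2.73, 0, 0, 0], [0.1, -6.35, 3.07, 0, 0, 0], [0.1, -6.82, 3.43, 0, 0, 0], [0.1, -7.28, 3.8, 0, 0, 0], [0.1, -7.73, 4.18, 0, 0, 0], [0.1, -8.17, 4.58, 0, 0, 0], [0.1, -8.6, 4.99, 0, 0, 0], [0.1, -9.01, 5.41, 0, 0, 0], [0.1, -9.41, 5.85, 0, 0, 0], [0.1, -9.8, 6.29, 0, 0, 0]]
  ]
}}

```text
time: 17.02
ee_pos: [0.5161, -0.0202, 0.2195]
eef_rot: [0.061, 0.998, -0.0, 0.001]
ft_force: [5.9, -2.5, -3.6]
width: 0.0087
grip_force: 35.0
```

```bash
python3 arc.py 0.7 0.2
```

```text
pos [ 0.5161 -0.0202  0.2195] ft [ 5.9 -2.5 -3.6] w 0.0087 34.97569262981415 lid from y 0.71 from z 0.7 j [-0.54  0.08  0.52  1.78 -0.04  1.29  1.44]
[[-0.0, -0.31, 0.38, 0, 0, 0], [-0.0, -0.62, 0.77, 0, 0, 0], [-0.01, -0.91, 1.16, 0, 0, 0], [-0.01, -1.19, 1.57, 0, 0, 0], [-0.01, -1.46, 1.98, 0, 0, 0], [-0.01, -1.73, 2.39, 0, 0, 0], [-0.01, -1.98, 2.82, 0, 0, 0], [-0.01, -2.22, 3.25, 0, 0, 0], [-0.01, -2.45, 3.68, 0, 0, 0], [-0.01, -2.67, 4.12, 0, 0, 0], [-0.01, -2.88, 4.57, 0, 0, 0], [-0.02, -3.08, 5.02, 0, 0, 0], [-0.02, -3.26, 5.48, 0, 0, 0], [-0.02, -3.44, 5.94, 0, 0, 0], [-0.02, -3.6, 6.4, 0, 0, 0], [-0.02, -3.75, 6.87, 0, 0, 0], [-0.02, -3.89, 7.34, 0, 0, 0], [-0.02, -4.02, 7.82, 0, 0, 0], [-0.02, -4.14, 8.3, 0, 0, 0], [-0.02, -4.24, 8.78, 0, 0, 0]]
```

>>> {"method": "carry_out", "body": {
  "steps": [
    [[0, -0.31, 0.38, 0, 0, 0], [0, -0.62, 0.77, 0, 0, 0], [0, -0.91, 1.16, 0, 0, 0], [0, -1.19, 1.57, 0, 0, 0], [0, -1.46, 1.98, 0, 0, 0], [0, -1.73, 2.39, 0, 0, 0], [0, -1.98, 2.82, 0, 0, 0], [0, -2.22, 3.25, 0, 0, 0], [0, -2.45, 3.68, 0, 0, 0], [0, -2.67, 4.12, 0, 0, 0], [0, -2.88, 4.57, 0, 0, 0], [0, -3.08, 5.02, 0, 0, 0], [0, -3.26, 5.48, 0, 0, 0], [0, -3.44, 5.94, 0, 0, 0], [0, -3.6, 6.4, 0, 0, 0], [0, -3.75, 6.87, 0, 0, 0], [0, -3.89, 7.34, 0, 0, 0], [0, -4.02, 7.82, 0, 0, 0], [0, -4.14, 8.3, 0, 0, 0], [0, -4.24, 8.78, 0, 0, 0]]
  ]
}}

```text
time: 18.68
ee_pos: [0.5111, -0.0615, 0.1316]
eef_rot: [0.061, 0.998, 0.0, 0.001]
ft_force: [5.7, 0.7, -4.0]
width: 0.0092
grip_force: 35.0
```

```bash
python3 arc.py 0.2 0.0
```

```text
pos [ 0.5111 -0.0615  0.1316] ft [ 5.7  0.7 -4. ] w 0.0092 34.9754136800766 lid from y 0.248 from z 0.2 j [-0.47  0.17  0.55  1.89 -0.1   1.11  1.57]
[[0.0, -0.04, 0.19, 0, 0, 0], [0.0, -0.07, 0.39, 0, 0, 0], [0.0, -0.11, 0.58, 0, 0, 0], [0.0, -0.14, 0.78, 0, 0, 0], [0.0, -0.17, 0.97, 0, 0, 0], [0.0, -0.2, 1.16, 0, 0, 0], [0.0, -0.23, 1.36, 0, 0, 0], [0.0, -0.25, 1.56, 0, 0, 0], [0.0, -0.27, 1.75, 0, 0, 0], [0.0, -0.3, 1.95, 0, 0, 0], [0.0, -0.31, 2.14, 0, 0, 0], [0.0, -0.33, 2.34, 0, 0, 0], [0.0, -0.35, 2.54, 0, 0, 0], [0.0, -0.36, 2.73, 0, 0, 0], [0.0, -0.37, 2.93, 0, 0, 0], [0.0, -0.38, 3.13, 0, 0, 0], [0.0, -0.39, 3.32, 0, 0, 0], [0.0, -0.39, 3.52, 0, 0, 0], [0.0, -0.39, 3.72, 0, 0, 0], [0.0, -0.39, 3.91, 0, 0, 0]]
```

>>> {"method": "carry_out", "body": {
  "steps": [
    [[0.0, -0.04, 0.19, 0, 0, 0], [0.0, -0.07, 0.39, 0, 0, 0], [0.0, -0.11, 0.58, 0, 0, 0], [0.0, -0.14, 0.78, 0, 0, 0], [0.0, -0.17, 0.97, 0, 0, 0], [0.0, -0.2, 1.16, 0, 0, 0], [0.0, -0.23, 1.36, 0, 0, 0], [0.0, -0.25, 1.56, 0, 0, 0], [0.0, -0.27, 1.75, 0, 0, 0], [0.0, -0.3, 1.95, 0, 0, 0], [0.0, -0.31, 2.14, 0, 0, 0], [0.0, -0.33, 2.34, 0, 0, 0], [0.0, -0.35, 2.54, 0, 0, 0], [0.0, -0.36, 2.73, 0, 0, 0], [0.0, -0.37, 2.93, 0, 0, 0], [0.0, -0.38, 3.13, 0, 0, 0], [0.0, -0.39, 3.32, 0, 0, 0], [0.0, -0.39, 3.5, 0, 0, 0], [0.0, -0.39, 3.65, 0, 0, 0], [0.0, -0.39, 3.75, 0, 0, 0]]
  ]
}}

```text
time: 20.35
ee_pos: [0.5107, -0.0646, 0.0949]
eef_rot: [0.06, 0.998, 0.001, 0.001]
ft_force: [-1.6, 4.4, 12.2]
width: 0.009
grip_force: 35.0
```

>>> {"method": "carry_out", "body": {
  "steps": [
    [[0, 0, 0.05, 0, 0, 0], [0, 0, 0.1, 0, 0, 0], [0, 0, 0.15, 0, 0, 0], [0, 0, 0.15, 0, 0, 0], [0, 0, 0.15, 0, 0, 0]]
  ]
}}

```text
time: 20.77
ee_pos: [0.5108, -0.0646, 0.0941]
eef_rot: [0.061, 0.998, 0.001, 0.001]
ft_force: [-3.4, 4.2, 16.1]
width: 0.009
grip_force: 35.0
```

>>> {"method": "carry_out", "body": {
  "steps": [
    [[0, 0, 0, 0, 0, 0], [0, 0, 0, 0, 0, 0], [0, 0, 0, 0, 0, 0], [0, 0, 0, 0, 0, 0], [0, 0, 0, 0, 0, 0], [0, 0, 0, 0, 0, 0], [0, 0, 0, 0, 0, 0], [0, 0, 0, 0, 0, 0]]
  ],
  "hand": 0.35
}}

```text
time: 21.43
ee_pos: [0.5097, -0.0654, 0.0923]
eef_rot: [0.061, 0.998, 0.0, -0.0]
ft_force: [0.7, -0.3, 0.1]
width: 0.0283
grip_force: 0.0
```

>>> {"method": "carry_out", "body": {
  "steps": [
    [[0, 0, -0.5, 0, 0, 0], [0, 0, -1, 0, 0, 0], [0, 0, -2, 0, 0, 0], [0, 0, -3, 0, 0, 0], [0, 0, -5, 0, 0, 0], [0, 0, -8, 0, 0, 0], [0, 0, -11, 0, 0, 0], [0, 0, -14, 0, 0, 0], [0, 0, -17, 0, 0, 0], [0, 0, -20, 0, 0, 0], [0, 0, -20, 0, 0, 0], [0, 0, -20, 0, 0, 0]]
  ]
}}

```text
time: 22.43
ee_pos: [0.5105, -0.0656, 0.2949]
eef_rot: [0.061, 0.998, 0.001, 0.002]
ft_force: [-0.1, -0.4, -1.3]
width: 0.0279
grip_force: 0.0
```

Run:
```python
from h import *
s=r.read_state(); print(s["ee_pos"],s["ft_force"],s["width"])
cv2.imwrite("pics/end.png",np.hstack([r.camera("scene")[100:400,200:600,::-1],r.camera("wrist")[:300,100:500,::-1]]))
```

```text
[ 0.51054653 -0.06561163  0.29492312] [-0.08552013 -0.3694276  -1.33776658] 0.027912549097530735
```

View pics/end.png

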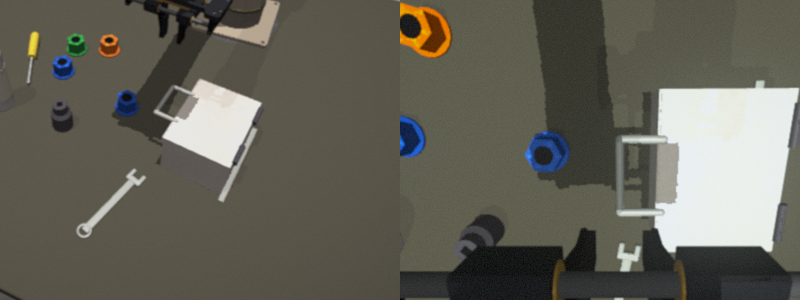

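The lid lies flat on the box, the gripper is clear of everything and the other items are where they were.

```bash
python3 -c "
from bench import r
print(r.close_job())"
```

```text
the job is handed in; nothing more can be done
None
```

The steel nut is in the scrap box and the lid is fully shut: I held it all the way down and let go only once it was pressing on the rim. The socket, spray can, spanner and screwdriver were never touched. The job is handed in at about 22.5 s, and no verdict came back.

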